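# Push the clay box between the kiln props

### The arm

A 6-joint arm with a two-finger parallel gripper is mounted at the origin on the work surface. World frame = base frame: x ahead of the robot, y to its left, z up, the work surface at z = 0. Lengths are in m, angles in rad, forces in N, time in s.
With the tool pointing down it reaches from about 0.25 to 0.775 m from the base axis. Payload 4 kg.
Tool frame: the origin (TCP) lies between the finger pads; the fingertips stand 25 mm ahead of it and the grasp point (between the pads) lies 6 mm ahead of it (robot.tip_reach is the z of the fingertips in the tool frame, in m); z points along the fingers, y is the line along which they close (so a half turn about z gives the same grasp; the last joint's range is limited). The gripper opens to 94 mm and grips with 3 to 60 N. Pads are 16 mm wide; open, the fingers measure 119 mm over their backs; the gripper's body (75 mm by 177 mm) begins 78 mm behind the grasp point.
Start: joints at [-1.33, 0.087, 1.371, -0, 1.684, -0.103], TCP at [0.185, -0.518, 0.205] pointing down, gripper open.
Joint ranges: [-3.1, 3.1], [-0.76, 2.03], [0.27, 2.55], [-1.08, 4.22], [0.17, 2.65], [-2.57, 2.57]. Speed limits (rad/s): [2.79, 2.79, 3.14, 3.14, 3.14, 3.14].

### API

Orientations are given as [roll, pitch, yaw] about the fixed x, y, z axes, in that order (R = Rz(yaw) Ry(pitch) Rx(roll)).
In Python, from bench import robot gives the robot as it stands. The module is installed in compiled form; this text tells all that it offers.
- The arm moves only by the shell command python3 -m handwheel 'ROWS'. ROWS is JSON, a list of rows, each a list of 3 entries, a list of its own where there are three numbers: the turn, a rotation vector about the world's x, y, z in units of 90 degrees (1.0 is 90 degrees), then the shift along the world's x, y, z in units of 0.05 m (1.0 is 0.05 m), then the closure, from 0 (fully open) to 1 (shut). A call has 1 to 5 rows; each row shifts and turns the commanded pose from where the row before left it; what a row does not reach is not made up. A row lasts 1/10 s, in which the tool goes at most 50 mm and 8.59 degrees, less where a joint would pass 70% of its speed; a pose out of reach is approached as far as the arm can. A call with a number of a shift or a turn outside -1 to 1 is refused whole. A call with a gripper value outside its range is refused whole. The fingers move at their own pace and stop on an object; the grip force is fixed at half the most. Time passes only in rows, so rows that do not move let the fingers close. It gives the time, the measured TCP pose, the force, the opening and the grip force at its end, in the units of the state.
- robot.get_obs(): the state, without advancing time (a new reading comes with each control period).
- robot.snapshot(name): name is "scene" or "top"; returns (picture, depth): 480x640x3 uint8, red, green, blue; 480x640 float32, m along the optical axis (not along the pixel's ray), 0 where there is no reading.
- robot.calibration(name): a dict with "mtx" (3x3 intrinsics, pixels), "extrinsics" (4x4, takes a point from camera to world coordinates). Camera axes: x right, y down, z forward; pixel columns grow to the right and rows downward; lengths in m; the calibration is good to about 2 mm. A picture is of the moment at which its call begins. calibration takes no time and is no camera call.
- robot.close_job(): hands the job in; it is judged then, once.
Trained networks look in the newest picture that a camera, given by its name, has taken for a name from the list of things; names that differ only in an ending like _2 or _b are one class to them, and where a whole thing is asked for, a point or a joint stands for the part that bears it (a point fixed in the world has none). Each returns a list of dicts, best first, with "p" (0 to 1); they miss things now and then, are a little off and sometimes report something else, mostly with a low value. They report only what shows in the picture. A call takes as long as a camera call. They do not tell look-alikes from the thing itself.
- robot.boxes_of(query, camera): "bbox" ([left, top, right, bottom] in pixels, round what is visible of it).
The state is a dict: "time": time; "joint_positions": joint angles; "qvel": joint speeds; "joint_torque": joint torques, N m; "tool_pos": TCP position; "ee_rot": TCP orientation; "wrist_force": force on the tool from outside, world axes, zero at the start; "wrist_torque": the same for the moment, N m; "width": finger opening in m; "finger_force": force on a finger pad.
Only numpy, scipy, OpenCV 4.12 (cv2) and the standard library are available. Lean on these libraries where they do the work, as an engineer would, in place of code of your own. Each camera call takes 0.05 s, during which the arm holds its last target. There are 200 camera calls.

### The job

Push the lidded clay box across the round kiln shelf and straight through the narrow gap between the two round props, until it rests squarely against the brick bar behind them. Only push it with the fingers, keeping it flat on the shelf and never lifting it, and leave the cup, the small vase and the jar where they stand.

Things in the scene. Friction and masses are not known exactly. Their poses are not given: they have to be found in the camera images.
- kiln_shelf: Grey round kiln shelf, a disc 420 mm across and 16 mm thick, fixed on the bench. Origin: centre of its underside, on the bench; z up; its x axis is the loading direction, from the box's start through the gap to the brick bar.
- gap (a point): Point on the shelf's top, 16 mm above its origin, midway between the two props; axes as the shelf's. The props are fixed upright round white posts, 36 mm across, 50 mm tall, centred 76 mm from this point along +y and -y: the free gap between them is 116 mm wide.
- home (a point): Point on the shelf's top where the box's origin lies when it is home: 71 mm past the gap along the shelf's x, on the centre line; axes as the shelf's. The fixed brick bar, 26 mm (x) by 130 mm (y) by 30 mm tall, has its near face 46 mm past this point.
- clay_box: Terracotta-coloured lidded clay box, a closed rigid block 92 mm (its x) by 110 mm (its y) by 34 mm tall, 0.3 to 0.65 kg, loose on the shelf on the side x < 0, off-line and turned up to 20 degrees from the shelf's axes. Origin: centre of its underside; z up. It passes the gap with its 110 mm side across. It slides at a push of 1 to 6 N and stops when the push stops.
- cup: Small blue-glazed cup, 56 mm across, 55 mm tall, loose on the shelf to the +y side of the box's path, level with the props or past them. Origin: centre of its underside. Leave alone.
- bud_vase: Small pale vase, 54 mm across, 60 mm tall, loose on the shelf to the -y side of the box's path, level with the props or past them. Origin: centre of its underside. Leave alone.
- glaze_jar: Glass jar with a white cap, 64 mm across, 85 mm tall, loose on the bench to the robot's right of the shelf. Origin: centre of its underside. Leave alone.
Not all that is in view belongs to the job. What is meant by the clay_box is not green or turquoise, and is the larger of those in its own colour.

How it is judged:
By the outcome, as a careful person would: the job done as asked, in the order asked, and still so for the second after the job is handed in, with the robot touching nothing.
It also fails if it takes over 72 s, if anything falls off the work surface, if the arm or the gripper's body presses on something with over 40 N, if the wrist force passes 120 N, or if a joint passes its speed limit or range.

## Working session

There is one attempt and no reset: what is moved stays moved. The work goes in short steps, Python scripts to look and compute and a shell command to move; the robot and the scene stay as the last step left them, time stands still between calls to the robot, and variables do not carry over. Pictures are saved under pics/ and viewed, at most 10 in all, crops included, and the job is handed in when it is done.

```bash
mkdir -p pics
python3 - <<'E'
from bench import robot
import cv2,numpy as np
for n in("top","scene"):
    p,d=robot.snapshot(n); cv2.imwrite(f"pics/{n}0.png",p[:,:,::-1]); np.savez(f"{n}0.npz",p=p,d=d)
    for q in("kiln_shelf","clay_box","cup","bud_vase","glaze_jar"):
        print(n,q,[(round(b["p"],2),np.round(b["bbox"]).tolist()) for b in robot.boxes_of(q,n)])
    print(np.round(robot.calibration(n)["extrinsics"],3).tolist(),robot.calibration(n)["mtx"].tolist())
print(robot.get_obs())
E
```

```text
top kiln_shelf [(0.68, [116.0, 165.0, 327.0, 375.0])]
top clay_box [(0.91, [335.0, 184.0, 390.0, 236.0]), (0.73, [364.0, 275.0, 399.0, 313.0]), (0.7, [220.0, 203.0, 295.0, 278.0]), (0.67, [302.0, 93.0, 351.0, 157.0])]
top cup [(0.75, [228.0, 321.0, 263.0, 354.0])]
top bud_vase [(0.97, [156.0, 205.0, 184.0, 230.0])]
top glaze_jar [(0.71, [478.0, 274.0, 523.0, 309.0])]
[[0.013, -0.999, 0.047, 0.573], [-1.0, -0.013, -0.008, -0.11], [0.008, -0.047, -0.999, 1.011], [0.0, 0.0, 0.0, 1.0]] [[502.01496335202484, 0.0, 322.3958127519944], [0.0, 502.01496335202484, 239.3403652365971], [0.0, 0.0, 1.0]]
scene kiln_shelf [(0.86, [330.0, 168.0, 586.0, 377.0])]
scene clay_box [(0.97, [363.0, 225.0, 449.0, 304.0]), (0.77, [270.0, 172.0, 321.0, 214.0]), (0.66, [231.0, 317.0, 316.0, 409.0])]
scene cup [(0.71, [430.0, 164.0, 463.0, 204.0])]
scene bud_vase [(0.61, [492.0, 294.0, 528.0, 333.0]), (0.2, [432.0, 165.0, 464.0, 201.0])]
scene glaze_jar [(0.65, [166.0, 126.0, 202.0, 179.0]), (0.29, [332.0, 172.0, 583.0, 378.0])]
[[-0.37, 0.717, -0.591, 1.18], [0.929, 0.285, -0.235, 0.072], [-0.0, -0.636, -0.772, 0.752], [0.0, 0.0, 0.0, 1.0]] [[553.2860423440633, 0.0, 314.9562086794218], [0.0, 553.2860423440633, 240.83447963247832], [0.0, 0.0, 1.0]]
{'time': 0.6, 'joint_positions': array([-1.33011049e+00,  8.71957488e-02,  1.37067988e+00, -6.14653802e-06,
        1.68362044e+00, -1.03075966e-01]), 'qvel': array([ 0.00161245, -0.00089907, -0.00234676,  0.0006883 ,  0.00109152,
       -0.00057007]), 'joint_torque': array([-1.21320725e-03, -3.39782560e+01, -3.02417028e+01,  7.17082992e-02,
        2.37573171e-02, -1.09947345e-05]), 'tool_pos': array([ 0.18537772, -0.51783761,  0.20521842]), 'ee_rot': array([3.14149721e+00, 1.60133450e-05, 3.43761108e-01]), 'wrist_force': array([ 0.39572889,  0.37768219, -0.12821299]), 'wrist_torque': array([ 0.00772519, -0.01390331,  0.03111995]), 'finger_force': 0.0, 'width': 0.09375725569719366}
```

View pics/top0.png

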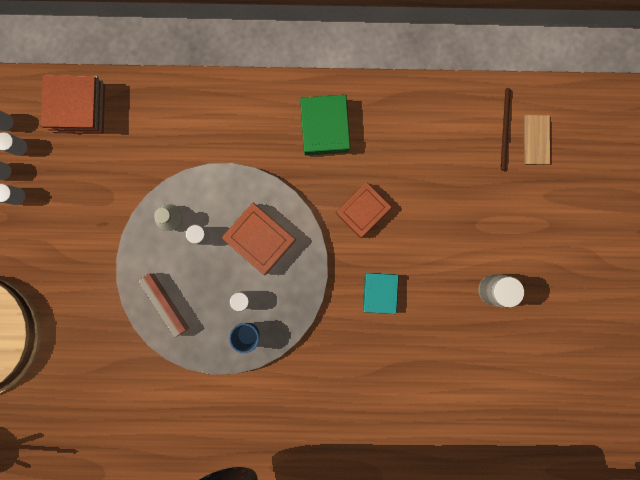

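View pics/scene0.png

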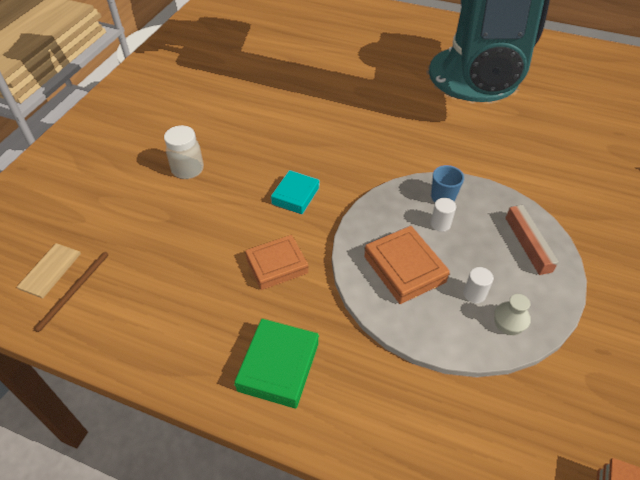

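The candidates in the top picture are:
- terracotta box on the shelf (259,239)
- smaller terracotta box on the bench (364,210)
- green box (325,124)
- turquoise box (381,293)
- red-brown stack (70,103)

By the description it is the one on the shelf at (259,239): terracotta, the larger of its colour, and on the x<0 side of the props at (195,234) and (239,301). The bar is at (162,305), the cup at (244,337) and the vase at (166,217).

```bash
cat > m.py <<'E'
from bench import robot
import cv2,numpy as np
def cloud(n,d):
    c=robot.calibration(n);K=c["mtx"];T=c["extrinsics"]
    v,u=np.indices(d.shape)
    P=np.stack([(u-K[0,2])/K[0,0]*d,(v-K[1,2])/K[1,1]*d,d],-1)
    return P@T[:3,:3].T+T[:3,3]
def med(W,m,zlo,zhi):
    m=m&(W[...,2]>zlo)&(W[...,2]<zhi); return W[m]
def rect(Q):
    r=cv2.minAreaRect((Q[:,:2]*1000).astype(np.float32)); return r
def win(d,x0,y0,x1,y1):
    m=np.zeros(d.shape,bool);m[y0:y1,x0:x1]=1;return m&(d>0)
E
python3 - <<'E'
from m import *
z=np.load("top0.npz");p,d=z["p"],z["d"];W=cloud("top",d)
for n,w,lo,hi in(("prop-y",(183,220,210,248),.058,.075),("prop+y",(226,288,254,314),.058,.075),("bar",(134,268,192,340),.036,.055),("box",(215,198,300,280),.042,.058),("vase",(150,200,180,232),.025,.09),("cup",(225,318,265,358),.025,.09)):
    Q=med(W,win(d,*w),lo,hi);r=rect(Q);print(n,len(Q),np.round(np.median(Q,0),4),np.round((Q[:,:2].max(0)+Q[:,:2].min(0))/2,4),r)
m=win(d,110,160,335,380)&(W[...,2]>.009)&(W[...,2]<.024)
Q=(W[m][:,:2]*1000).astype(np.float32);print(cv2.minEnclosingCircle(Q),np.median(W[m][:,2]))
cv2.imwrite("pics/crop.png",cv2.resize(p[150:390,100:420,::-1],None,fx=2.5,fy=2.5,interpolation=cv2.INTER_CUBIC))
E
```

```text
prop-y 292 [0.6243 0.1222 0.0663] [0.6244 0.1227] ((624.3953857421875, 122.74951934814453), (34.038719177246094, 35.09251022338867), 0.7583231925964355)
prop+y 287 [0.4998 0.0372 0.0662] [0.5    0.0369] ((500.0126953125, 36.9471435546875), (33.64019775390625, 34.64622116088867), 0.637366533279419)
bar 1013 [0.4891 0.1865 0.0461] [0.4892 0.1871] ((488.8993835449219, 187.80860900878906), (129.9931640625, 28.01824951171875), 34.098209381103516)
box 2747 [0.6185 0.0052 0.0507] [0.6198 0.0059] ((618.8338623046875, 5.656867980957031), (110.81584930419922, 92.23414611816406), 49.970211029052734)
vase 567 [0.6559 0.1765 0.053 ] [0.6581 0.1835] ((657.7379760742188, 181.70028686523438), (46.75950241088867, 52.04195785522461), 76.58683776855469)
cup 448 [0.4241 0.0344 0.0643] [0.433  0.0269] ((432.1910705566406, 26.727264404296875), (53.92477798461914, 54.15748596191406), 27.72826385498047)
((561.7047729492188, 80.70687866210938), 210.09788513183594) 0.01633380231421977
```

View pics/crop.png

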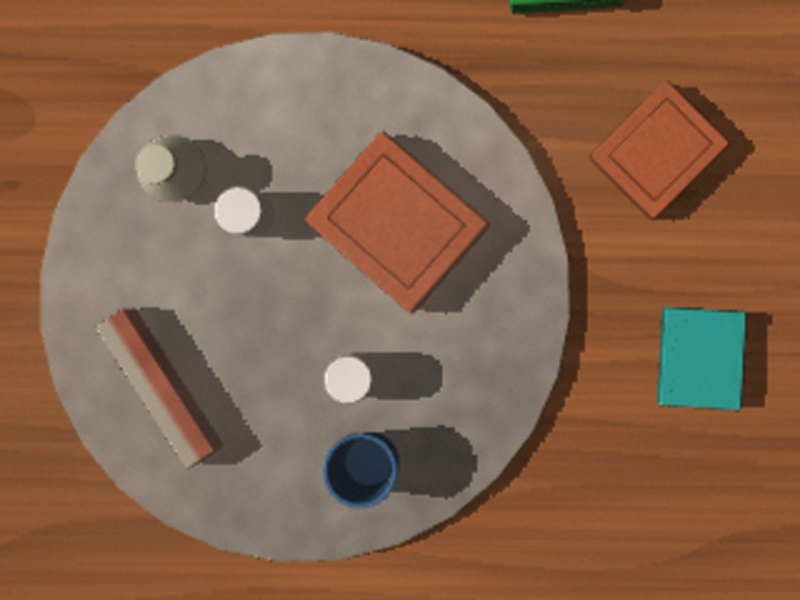

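The crop confirms it: the lidded terracotta box on the shelf is clearly larger than its look-alike on the bench. In the shelf frame about the gap it lies at about (-93, -5) mm, turned +15.7°. The shelf's x axis points along world yaw 124.3°.

My plan is to place the half-closed fingers behind the box and push it flush to square it. I'll then correct its sideways offset and push it home.

```bash
python3 -m handwheel '[[[0,0,0.07],[0.56,0.54,0],0.4],[[0,0,0.07],[0.56,0.54,0],0.4],[[0,0,0.07],[0.56,0.54,0],0.4],[[0,0,0.07],[0.56,0.54,0],0.4],[[0,0,0.07],[0.56,0.54,0],0.4]]'
python3 -m handwheel '[[[0,0,0.07],[0.56,0.54,0],0.4],[[0,0,0.07],[0.56,0.54,0],0.4],[[0,0,0.07],[0.56,0.54,0],0.4],[[0,0,0.07],[0.56,0.54,0],0.4],[[0,0,0.07],[0.56,0.54,0],0.4]]'
python3 -m handwheel '[[[0,0,0.07],[0.56,0.54,0],0.4],[[0,0,0.07],[0.56,0.54,0],0.4],[[0,0,0.07],[0.56,0.54,0],0.4],[[0,0,0.07],[0.56,0.54,0],0.4],[[0,0,0.07],[0.56,0.54,0],0.4]]'
python3 -m handwheel '[[[0,0,0.07],[0.56,0.54,0],0.4],[[0,0,0.04],[0.5,0.5,0],0.4],[[0,0,0],[0,0,0],0.4],[[0,0,0],[0,0,0],0.4]]'
```

```text
time: 1.1
tool_pos: [0.3263, -0.3817, 0.2054]
ee_rot: [3.141, 0.0, 0.898]
wrist_force: [0.1, -0.9, 0.2]
width: 0.0584
finger_force: 0.0
time: 1.6
tool_pos: [0.4664, -0.2466, 0.2054]
ee_rot: [3.141, 0.0, 1.448]
wrist_force: [-0.2, -0.5, 0.8]
width: 0.0564
finger_force: 0.0
time: 2.1
tool_pos: [0.6064, -0.1116, 0.2053]
ee_rot: [3.141, 0.0, 1.998]
wrist_force: [-0.3, -0.2, 0.1]
width: 0.056
finger_force: 0.0
time: 2.5
tool_pos: [0.6584, -0.0604, 0.2045]
ee_rot: [-3.14, -0.0, 2.167]
wrist_force: [-0.4, -0.0, 0.4]
width: 0.0565
finger_force: 0.0
```

```bash
python3 -m handwheel '[[[0,0,0],[0,0,-0.77],0.4],[[0,0,0],[0,0,-0.77],0.4],[[0,0,0],[0,0,-0.77],0.4],[[0,0,0],[0,0,-0.76],0.4],[[0,0,0],[0,0,0],0.4]]'
python3 -m handwheel '[[[0,0,0],[-0.056,0.083,0],0.4],[[0,0,0],[-0.056,0.083,0],0.4],[[0,0,0],[-0.056,0.083,0],0.4],[[0,0,0],[-0.056,0.083,0],0.4],[[0,0,0],[-0.056,0.083,0],0.4]]'
python3 -m handwheel '[[[0,0,0],[-0.056,0.083,0],0.4],[[0,0,0],[-0.056,0.083,0],0.4],[[0,0,0],[0,0,0],0.4]]'
cat >> m.py <<'E'
TH=np.deg2rad(124.2);EX=np.array([np.cos(TH),np.sin(TH)]);EY=np.array([-EX[1],EX[0]]);GAP=np.array([.5622,.0798])
def look(tag,zlo=.042,zhi=.056):
    p,d=robot.snapshot("top");cv2.imwrite(f"pics/{tag}.png",p[:,:,::-1]);W=cloud("top",d)
    h=cv2.cvtColor(p,cv2.COLOR_RGB2HSV);R=(W[...,:2]-GAP);sx=R@EX;sy=R@EY
    m=(d>0)&(W[...,2]>zlo)&(W[...,2]<zhi)&((h[...,0]<14)&(h[...,1]>110))&(sx>-190)&(sx<113)&(abs(sy)<100)
    n,l,s,_=cv2.connectedComponentsWithStats(m.astype(np.uint8));k=1+np.argmax(s[1:,4]);m=l==k
    Q=np.c_[sx[m],sy[m]]*1000;(c,wh,a)=cv2.minAreaRect(Q.astype(np.float32))
    print(len(Q),"box shelf mm",np.round(c,1),np.round(wh,1),"ang",round(a,1),"lo",Q.min(0).round(1),"hi",Q.max(0).round(1))
    o=robot.get_obs();t=(o["tool_pos"][:2]-GAP);print("tool shelf mm",np.round([t@EX*1000,t@EY*1000],1),"yaw rel",np.rad2deg(o["ee_rot"][2]-TH).round(2))
E
python3 -c "from m import *;look('a1')"
```

```text
time: 3.0
tool_pos: [0.6527, -0.0616, 0.0448]
ee_rot: [-3.132, -0.009, 2.163]
wrist_force: [-0.9, -0.2, 0.2]
width: 0.0564
finger_force: 0.0
time: 3.5
tool_pos: [0.6448, -0.0397, 0.0532]
ee_rot: [3.14, 0.002, 2.166]
wrist_force: [-0.2, -1.2, -0.1]
width: 0.0563
finger_force: 0.0
time: 3.8
tool_pos: [0.6384, -0.031, 0.0517]
ee_rot: [-3.142, -0.0, 2.167]
wrist_force: [-0.4, -1.2, 1.0]
width: 0.0565
finger_force: 0.0
2781 box shelf mm [  69.4 -430.7] [101.4 103.6] ang 55.8 lo [   1.3 -497.9] hi [ 137.7 -361. ]
tool shelf mm [-134.9   -0.7] yaw rel -0.07
```

View pics/a1.png

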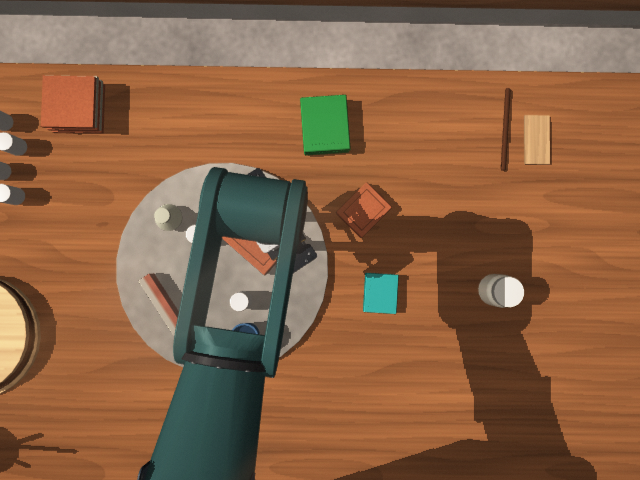

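The arm hides most of the box in the top view; only a strip shows near (250,255). I also had a unit slip in the filter. I'll use the scene camera instead.

```bash
sed -i 's/def look(tag,/def look(tag,cam="scene",/; s/snapshot("top");cv2/snapshot(cam);cv2/; s/W=cloud("top",d)$/W=cloud(cam,d)/; s/(sx>-190)&(sx<113)&(abs(sy)<100)/(sx>-.19)\&(sx<.116)\&(abs(sy)<.1)/' m.py
python3 -c "from m import *;look('a2')"
```

```text
1495 box shelf mm [-85.6 -34.3] [92.2 53.4] ang 15.4 lo [-133.6  -71.4] hi [-36.1   0.8]
tool shelf mm [-135.2   -0.6] yaw rel -0.08
```

View pics/a2.png

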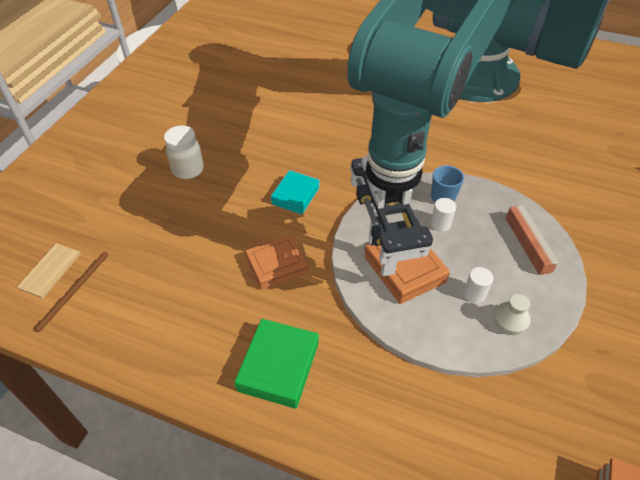

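Run:
```python
from m import *
p=cv2.imread("pics/a2.png");c=robot.calibration("scene");K=c["mtx"];T=np.linalg.inv(c["extrinsics"])
o=robot.get_obs();t=o["tool_pos"];print(t,o["wrist_force"],o["ee_rot"])
def pr(sx,sy,z):
    w=np.r_[GAP+EX*sx+EY*sy,z,1];q=K@(T@w)[:3];return q[:2]/q[2]
def poly(P,z,col):cv2.polylines(p,[np.int32([pr(x,y,z) for x,y in P])],True,col,1)
for s in(-1,1): poly([(-.143,s*.028),(-.127,s*.028),(-.127,s*.040),(-.143,s*.040)],t[2]-.025,(255,0,0))
a=np.deg2rad(15.5);R=np.array([[np.cos(a),-np.sin(a)],[np.sin(a),np.cos(a)]])
poly([R@q+(-.093,-.006) for q in np.array([(.046,.055),(-.046,.055),(-.046,-.055),(.046,-.055)])],.05,(0,255,0))
cv2.imwrite("pics/a3.png",cv2.resize(p[130:350,330:550],(800,800)) [:600])
```

```text
[ 0.63872529 -0.03166602  0.0516199 ] [ 0.6802154  -0.27226362 -0.00122364] [-3.14154068e+00  5.70207800e-05  2.16622885e+00]
```

View pics/a3.png

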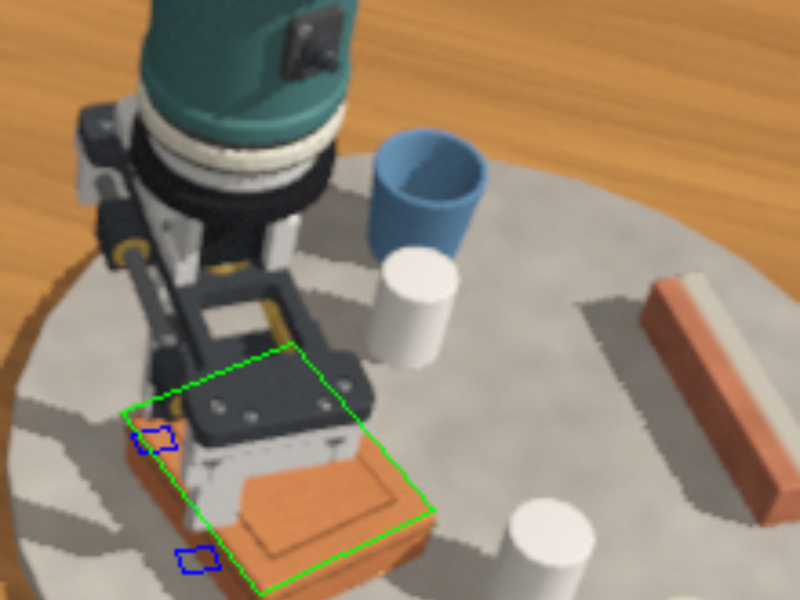

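Run:
```python
from m import *
p,d=robot.snapshot("scene");W=cloud("scene",d)
for v in range(246,292,3):
    print(v,[ (u,*(np.round(np.r_[(W[v,u,:2]-GAP)@EX,(W[v,u,:2]-GAP)@EY,W[v,u,2]]*1000).astype(int)),p[v,u].tolist()) for u in (376,384,390,394)])
p,d=robot.snapshot("top");print(p[239,259])
```

```text
246 [(376, np.int64(-134), np.int64(25), np.int64(51), [149, 92, 58]), (384, np.int64(-168), np.int64(-85), np.int64(193), [52, 55, 58]), (390, np.int64(-160), np.int64(-85), np.int64(191), [63, 67, 71]), (394, np.int64(-155), np.int64(-86), np.int64(191), [66, 68, 73])]
249 [(376, np.int64(-135), np.int64(21), np.int64(49), [205, 130, 79]), (384, np.int64(-168), np.int64(-86), np.int64(189), [33, 35, 38]), (390, np.int64(-161), np.int64(-89), np.int64(190), [58, 62, 64]), (394, np.int64(-155), np.int64(-89), np.int64(188), [52, 56, 59])]
252 [(376, np.int64(-137), np.int64(14), np.int64(50), [208, 132, 80]), (384, np.int64(-168), np.int64(-88), np.int64(184), [122, 121, 116]), (390, np.int64(-160), np.int64(-88), np.int64(182), [54, 57, 58]), (394, np.int64(-153), np.int64(-85), np.int64(177), [129, 129, 126])]
255 [(376, np.int64(-139), np.int64(9), np.int64(49), [210, 134, 80]), (384, np.int64(-167), np.int64(-86), np.int64(176), [182, 179, 174]), (390, np.int64(-158), np.int64(-86), np.int64(173), [181, 178, 174]), (394, np.int64(-150), np.int64(-81), np.int64(165), [179, 175, 17
[... 2647 characters left out ...]
, (390, np.int64(-130), np.int64(-44), np.int64(36), [114, 66, 39]), (394, np.int64(-127), np.int64(-52), np.int64(47), [118, 70, 41])]
288 [(376, np.int64(-147), np.int64(-31), np.int64(15), [124, 117, 108]), (384, np.int64(-135), np.int64(-34), np.int64(16), [121, 116, 106]), (390, np.int64(-130), np.int64(-45), np.int64(29), [116, 70, 44]), (394, np.int64(-126), np.int64(-52), np.int64(38), [101, 61, 38])]
291 [(376, np.int64(-150), np.int64(-38), np.int64(17), [125, 120, 110]), (384, np.int64(-137), np.int64(-40), np.int64(15), [123, 117, 108]), (390, np.int64(-129), np.int64(-45), np.int64(20), [117, 77, 58]), (394, np.int64(-126), np.int64(-53), np.int64(31), [113, 63, 38])]
[56 67 61]
```

The depth shows the fingertips hovering at z ≈ 0.06, just above the lid. They should be at 0.027 by the stated 25 mm reach, and the box has not moved. I'll back off and check the tip geometry before going lower.

```bash
python3 -m handwheel '[[[0,0,0],[0,0,0.3],0.4],[[0,0,0],[0.1,-0.15,0],0.4],[[0,0,0],[0.15,-0.22,0],0.4],[[0,0,0],[0.15,-0.22,0],0.4],[[0,0,0],[0,0,0],0.4]]'
python3 - <<'E'
from m import *
o=robot.get_obs();print("tip",robot.tip_reach,o["tool_pos"],o["joint_positions"])
t=(o["tool_pos"][:2]-GAP);tx,ty=t@EX,t@EY;print(tx,ty)
p,d=robot.snapshot("scene");W=cloud("scene",d);R=W[...,:2]-GAP
m=(d>0)&(abs(R@EX-tx)<.012)&(abs(R@EY-ty)<.05)&(W[...,2]>.02)&(W[...,2]<.13)
print(m.sum(),np.percentile(W[m][:,2],[0,1,3,10,50]))
E
```

```text
time: 4.5
tool_pos: [0.6596, -0.0637, 0.0662]
ee_rot: [-3.141, 0.001, 2.163]
wrist_force: [-0.5, 0.8, 0.6]
width: 0.0564
finger_force: 0.0
tip 0.025 [ 0.6596463  -0.06368258  0.06616752] [-1.81423792e-01  3.95380206e-01  1.27493104e+00 -6.22318503e-04
  1.47113534e+00 -7.74027806e-01]
-0.1734445989873522 5.323520644100188e-05
204 [0.0201718  0.06803997 0.07230478 0.07690624 0.09161376]
```

```bash
cat >> m.py <<'E'
def tip():
    o=robot.get_obs();t=(o["tool_pos"][:2]-GAP);tx,ty=t@EX,t@EY
    p,d=robot.snapshot("scene");W=cloud("scene",d);R=W[...,:2]-GAP
    m=(d>0)&(abs(R@EX-tx)<.009)&(abs(abs(R@EY-ty)-.035)<.012)&(W[...,2]>.021)&(W[...,2]<.13)&(p.max(-1).astype(int)-p.min(-1)<30)
    print("tool",np.round([tx,ty,o["tool_pos"][2]],4),m.sum(),"tip z",np.percentile(W[m][:,2],[0,1,3,10,50]).round(4),"F",np.round(o["wrist_force"],1))
E
python3 -m handwheel '[[[0,0,0],[0,0,-0.2],0.4],[[0,0,0],[0,0,-0.2],0.4],[[0,0,0],[0,0,-0.1],0.4],[[0,0,0],[0,0,0],0.4],[[0,0,0],[0,0,0],0.4]]'
python3 -c "from m import *;tip()"
```

```text
time: 5.05
tool_pos: [0.6585, -0.061, 0.0413]
ee_rot: [-3.141, -0.001, 2.166]
wrist_force: [0.2, -0.5, 1.0]
width: 0.0563
finger_force: 0.0
tool [-0.1706 -0.0005  0.0413] 163 tip z [0.0406 0.047  0.0514 0.0541 0.0692] F [ 0.2 -0.5  1. ]
```

```bash
python3 -m handwheel '[[[0,0,0],[0,0,-0.1],0.4],[[0,0,0],[0,0,-0.1],0.4],[[0,0,0],[0,0,0],0.4],[[0,0,0],[0,0,0],0.4]]'
python3 -c "from m import *;tip()"
python3 -m handwheel '[[[0,0,0],[0,0,-0.08],0.4],[[0,0,0],[0,0,-0.08],0.4],[[0,0,0],[0,0,0],0.4],[[0,0,0],[0,0,0],0.4]]'
python3 -c "from m import *;tip()"
```

```text
time: 5.5
tool_pos: [0.6586, -0.0612, 0.0314]
ee_rot: [-3.141, -0.0, 2.166]
wrist_force: [-0.4, 0.3, -0.6]
width: 0.0567
finger_force: 0.0
tool [-0.1708 -0.0004  0.0314] 148 tip z [0.0319 0.0392 0.0412 0.0442 0.0587] F [-0.4  0.3 -0.6]
time: 5.95
tool_pos: [0.6586, -0.0613, 0.0233]
ee_rot: [-3.141, -0.0, 2.166]
wrist_force: [-0.2, 0.6, -0.3]
width: 0.0561
finger_force: 0.0
tool [-0.1708 -0.0004  0.0233] 142 tip z [0.0309 0.0322 0.0336 0.0369 0.0499] F [-0.2  0.6 -0.3]
```

No contact, and the tips now stand about 12 mm above the shelf, so the reported z reads roughly 30 mm low. Now I'll push to square the box.

```bash
python3 -m handwheel '[[[0,0,0],[-0.056,0.083,0],0.4],[[0,0,0],[-0.056,0.083,0],0.4],[[0,0,0],[-0.056,0.083,0],0.4],[[0,0,0],[-0.056,0.083,0],0.4],[[0,0,0],[-0.056,0.083,0],0.4]]'
python3 -m handwheel '[[[0,0,0],[-0.056,0.083,0],0.4],[[0,0,0],[-0.034,0.05,0],0.4],[[0,0,0],[0,0,0],0.4],[[0,0,0],[0,0,0],0.4]]'
python3 -c "from m import *;look('b1');tip()"
```

```text
time: 6.5
tool_pos: [0.6445, -0.0404, 0.0239]
ee_rot: [-3.142, 0.001, 2.166]
wrist_force: [0.0, -2.2, 0.3]
width: 0.0564
finger_force: 0.7
time: 6.9
tool_pos: [0.6402, -0.0333, 0.0237]
ee_rot: [3.141, -0.001, 2.166]
wrist_force: [-0.1, -0.1, -0.2]
width: 0.0564
finger_force: 0.0
1875 box shelf mm [-75.6 -15.3] [ 92.8 110.4] ang 6.5 lo [-120.2  -74.3] hi [-24.2  43.1]
tool shelf mm [-137.6   -0.9] yaw rel -0.1
tool [-0.1376 -0.0009  0.0237] 170 tip z [0.0246 0.0256 0.0288 0.0344 0.0504] F [-0.2 -0.3 -0.1]
```

The box is now at (-75.6, -15.3) mm, yaw +6.5°. A flush push of about 15 mm on its -y side will centre it and finish squaring it.

```bash
python3 -m handwheel '[[[0,0,0],[0.045,-0.066,0],0.4],[[0,0,0],[0,0,0.6],0.4],[[0,0,0],[0,0,0.6],0.4],[[0,0,0],[0,0,0],0.4]]'
python3 -m handwheel '[[[0,0,-0.0833],[0.083,0.185,0],0.4],[[0,0,-0.0833],[0.083,0.185,0],0.4],[[0,0,-0.0833],[0.083,0.185,0],0.4],[[0,0,-0.0833],[0.083,0.185,0],0.4],[[0,0,-0.0833],[0.083,0.185,0],0.4]]'
python3 -m handwheel '[[[0,0,-0.0833],[0.083,0.185,0],0.4],[[0,0,-0.0833],[0.083,0.185,0],0.4],[[0,0,-0.0833],[0.083,0.185,0],0.4],[[0,0,-0.0833],[0.083,0.185,0],0.4],[[0,0,-0.0833],[0.083,0.185,0],0.4]]'
python3 -m handwheel '[[[0,0,-0.0833],[0.083,0.185,0],0.4],[[0,0,-0.0833],[0.083,0.185,0],0.4],[[0,0,0],[0,0,0],0.4],[[0,0,0],[0,0,0],0.4]]'
python3 -c "from m import *;look('b2')"
```

```text
time: 7.4
tool_pos: [0.6461, -0.0379, 0.0895]
ee_rot: [3.134, 0.007, 2.166]
wrist_force: [0.4, 0.5, 0.1]
width: 0.0562
finger_force: 0.0
time: 7.9
tool_pos: [0.663, 0.0093, 0.0823]
ee_rot: [-3.14, -0.0, 1.506]
wrist_force: [0.5, -0.2, -0.6]
width: 0.0563
finger_force: 0.0
time: 8.4
tool_pos: [0.6838, 0.0555, 0.0822]
ee_rot: [-3.14, 0.001, 0.852]
wrist_force: [0.8, 0.5, -0.7]
width: 0.0564
finger_force: 0.0
time: 8.8
tool_pos: [0.692, 0.0736, 0.0826]
ee_rot: [-3.141, 0.001, 0.599]
wrist_force: [-0.2, 0.4, 0.6]
width: 0.0561
finger_force: 0.0
487 box shelf mm [-106.   -19.3] [ 31.9 109.5] ang 7.3 lo [-126.9  -74.9] hi [-87.5  34.4]
tool shelf mm [ -78.3 -103.7] yaw rel -89.95
```

```bash
python3 -m handwheel '[[[0,0,0],[0,0,-0.4],0.4],[[0,0,0],[0,0,-0.4],0.4],[[0,0,0],[0,0,-0.38],0.4],[[0,0,0],[0,0,0],0.4],[[0,0,0],[0,0,0],0.4]]'
python3 -m handwheel '[[[0,0,0],[-0.0827,-0.0562,0],0.4],[[0,0,0],[-0.0827,-0.0562,0],0.4],[[0,0,0],[-0.0827,-0.0562,0],0.4],[[0,0,0],[-0.0827,-0.0562,0],0.4],[[0,0,0],[-0.0827,-0.0562,0],0.4]]'
python3 -m handwheel '[[[0,0,0],[-0.0827,-0.0562,0],0.4],[[0,0,0],[-0.05,-0.034,0],0.4],[[0,0,0],[-0.05,-0.034,0],0.4],[[0,0,0],[-0.05,-0.034,0],0.4],[[0,0,0],[0,0,0],0.4]]'
python3 -m handwheel '[[[0,0,0],[0,0,0],0.4]]'
python3 -c "from m import *;look('b3');look('b4','top')"
```

```text
time: 9.35
tool_pos: [0.692, 0.0733, 0.0245]
ee_rot: [-3.141, 0.001, 0.596]
wrist_force: [0.2, -0.0, 0.7]
width: 0.0565
finger_force: 0.0
time: 9.85
tool_pos: [0.6722, 0.0596, 0.0256]
ee_rot: [3.14, -0.002, 0.596]
wrist_force: [1.5, 0.2, 1.5]
width: 0.0563
finger_force: 0.9
time: 10.35
tool_pos: [0.6596, 0.0517, 0.0247]
ee_rot: [-3.141, 0.0, 0.596]
wrist_force: [1.2, 0.4, 0.8]
width: 0.0565
finger_force: 0.6
time: 10.45
tool_pos: [0.6595, 0.0519, 0.0244]
ee_rot: [-3.141, 0.001, 0.596]
wrist_force: [0.1, 0.1, -0.2]
width: 0.0563
finger_force: 0.5
305 box shelf mm [-65.9 -48.6] [57.6 21.9] ang 4.2 lo [-94.3 -58.4] hi [-37.8 -35.7]
tool shelf mm [-77.7 -64.8] yaw rel -90.07
1992 box shelf mm [-69.7   3.2] [ 91.3 104.5] ang 0.1 lo [-115.4  -49. ] hi [-24.1  55.5]
tool shelf mm [-77.7 -64.8] yaw rel -90.06
```

Squared: yaw 0.1°, y about 0. I'll retreat and go behind the box.

```bash
python3 -m handwheel '[[[0,0,0],[0.132,0.09,0],0.4],[[0,0,0],[0,0,0.6],0.4],[[0,0,0],[0,0,0.6],0.4],[[0,0,0],[0.5,0.34,0],0.4],[[0,0,0],[0,0,0],0.4]]'
python3 -c "from m import *;look('b5','top')"
```

```text
time: 11.05
tool_pos: [0.6938, 0.0752, 0.0854]
ee_rot: [3.141, -0.003, 0.597]
wrist_force: [0.5, -0.6, 0.2]
width: 0.0566
finger_force: 0.0
2730 box shelf mm [-69.6   0.5] [ 92.1 110.2] ang 0.3 lo [-115.6  -54.4] hi [-23.3  55.5]
tool shelf mm [ -77.5 -104.3] yaw rel -89.99
```

```bash
python3 -m handwheel '[[[0,0,0.0833],[-0.086,-0.184,0],0.4],[[0,0,0.0833],[-0.086,-0.184,0],0.4],[[0,0,0.0833],[-0.086,-0.184,0],0.4],[[0,0,0.0833],[-0.086,-0.184,0],0.4],[[0,0,0.0833],[-0.086,-0.184,0],0.4]]'
python3 -m handwheel '[[[0,0,0.0833],[-0.086,-0.184,0],0.4],[[0,0,0.0833],[-0.086,-0.184,0],0.4],[[0,0,0.0833],[-0.086,-0.184,0],0.4],[[0,0,0.0833],[-0.086,-0.184,0],0.4],[[0,0,0.0833],[-0.086,-0.184,0],0.4]]'
python3 -m handwheel '[[[0,0,0.0833],[-0.086,-0.184,0],0.4],[[0,0,0.0833],[-0.086,-0.184,0],0.4],[[0,0,0],[0,0,0],0.4],[[0,0,0],[0,0,0],0.4]]'
python3 -c "from m import *;look('c1')"
```

```text
time: 11.6
tool_pos: [0.6684, 0.0267, 0.0831]
ee_rot: [-3.138, 0.001, 1.255]
wrist_force: [-0.0, 0.0, 0.2]
width: 0.0562
finger_force: 0.0
time: 12.1
tool_pos: [0.6469, -0.0192, 0.0832]
ee_rot: [-3.138, -0.001, 1.909]
wrist_force: [0.3, 0.1, -0.2]
width: 0.0562
finger_force: 0.0
time: 12.5
tool_pos: [0.6392, -0.037, 0.0838]
ee_rot: [-3.14, -0.001, 2.163]
wrist_force: [0.1, 0.5, 0.2]
width: 0.0566
finger_force: 0.0
2330 box shelf mm [-69.4  -1.8] [108.8  93. ] ang 89.8 lo [-116.   -56.4] hi [-22.8  52.5]
tool shelf mm [-139.9    1.6] yaw rel -0.24
```

```bash
python3 -m handwheel '[[[0,0,0.003],[0,0,-0.4],0.4],[[0,0,0],[0,0,-0.4],0.4],[[0,0,0],[0,0,-0.4],0.4],[[0,0,0],[0,0,0],0.4],[[0,0,0],[0,0,0],0.4]]'
python3 -m handwheel '[[[0,0,0],[-0.056,0.083,0],0.4],[[0,0,0],[-0.056,0.083,0],0.4],[[0,0,0],[-0.056,0.083,0],0.4],[[0,0,0],[-0.056,0.083,0],0.4],[[0,0,0],[-0.056,0.083,0],0.4]]'
python3 -m handwheel '[[[0,0,0],[-0.056,0.083,0],0.4],[[0,0,0],[-0.056,0.083,0],0.4],[[0,0,0],[-0.056,0.083,0],0.4],[[0,0,0],[-0.056,0.083,0],0.4],[[0,0,0],[0,0,0],0.4]]'
python3 -c "from m import *;look('c2');look('c3','top')"
```

```text
time: 13.05
tool_pos: [0.6398, -0.0366, 0.0244]
ee_rot: [-3.141, -0.001, 2.17]
wrist_force: [-0.3, 0.3, 1.3]
width: 0.0561
finger_force: 0.0
time: 13.55
tool_pos: [0.6269, -0.0166, 0.0259]
ee_rot: [3.14, 0.003, 2.171]
wrist_force: [1.6, -2.0, 1.5]
width: 0.0563
finger_force: 1.4
time: 14.05
tool_pos: [0.614, 0.0013, 0.0244]
ee_rot: [-3.141, -0.002, 2.171]
wrist_force: [0.5, -0.6, 0.0]
width: 0.0564
finger_force: 0.3
1193 box shelf mm [-38.4  -0.4] [112.   91.2] ang 88.5 lo [-85.2 -55.9] hi [ 8. 55.]
tool shelf mm [-94.    1.4] yaw rel 0.2
840 box shelf mm [-21.6  15.2] [80.6 56.2] ang 89.6 lo [-49.5 -25.3] hi [ 6.6 55.4]
tool shelf mm [-94.    1.5] yaw rel 0.19
```

```bash
python3 -m handwheel '[[[0,0,0],[-0.067,0.1,0],0.4],[[0,0,0],[-0.067,0.1,0],0.4],[[0,0,0],[-0.067,0.1,0],0.4],[[0,0,0],[-0.067,0.1,0],0.4],[[0,0,0],[-0.067,0.1,0],0.4]]'
python3 -c "from m import *;look('d1');look('d2','top')"
python3 -m handwheel '[[[0,0,0],[-0.067,0.1,0],0.4],[[0,0,0],[-0.067,0.1,0],0.4],[[0,0,0],[-0.067,0.1,0],0.4],[[0,0,0],[-0.067,0.1,0],0.4],[[0,0,0],[0,0,0],0.4]]'
python3 -c "from m import *;look('d3');look('d4','top')"
```

```text
time: 14.65
tool_pos: [0.5976, 0.0258, 0.0246]
ee_rot: [-3.141, -0.0, 2.171]
wrist_force: [-0.3, -0.2, -1.4]
width: 0.0565
finger_force: 0.6
986 box shelf mm [-10.4  -1.7] [ 91.7 108.7] ang 0.8 lo [-55.6 -56.1] hi [36.2 53.1]
tool shelf mm [-63.5   1. ] yaw rel 0.21
584 box shelf mm [11.8 22.5] [65.4 50.3] ang 89.6 lo [-13.3 -10.3] hi [37.1 55.1]
tool shelf mm [-63.9   0.9] yaw rel 0.22
time: 15.25
tool_pos: [0.5841, 0.0463, 0.0248]
ee_rot: [3.141, -0.001, 2.171]
wrist_force: [0.7, 0.4, 0.4]
width: 0.0563
finger_force: 0.0
834 box shelf mm [ 14.8 -32.5] [92.7 48.5] ang 2.2 lo [-31.  -57.2] hi [61.5 -6.6]
tool shelf mm [-40.2   0.8] yaw rel 0.21
412 box shelf mm [40.8 26.9] [56.5 39.5] ang 89.4 lo [21.1 -1.6] hi [60.6 55.1]
tool shelf mm [-40.5   0.8] yaw rel 0.19
```

```bash
python3 -m handwheel '[[[0,0,0],[-0.067,0.1,0],0.4],[[0,0,0],[-0.067,0.1,0],0.4],[[0,0,0],[-0.067,0.1,0],0.4],[[0,0,0],[-0.067,0.1,0],0.4],[[0,0,0],[0,0,0],0.4]]'
python3 -m handwheel '[[[0,0,0],[-0.067,0.1,0],0.4],[[0,0,0],[-0.067,0.1,0],0.4],[[0,0,0],[-0.067,0.1,0],0.4],[[0,0,0],[-0.045,0.066,0],0.4],[[0,0,0],[0,0,0],0.4]]'
python3 -c "from m import *;look('e1');look('e2','top')"
python3 -m handwheel '[[[0,0,0],[-0.022,0.033,0],0.4],[[0,0,0],[-0.022,0.033,0],0.4],[[0,0,0],[0,0,0],0.4]]'
python3 -m handwheel '[[[0,0,0],[-0.022,0.033,0],0.4],[[0,0,0],[0,0,0],0.4]]'
python3 -c "from m import *;look('e3');look('e4','top')"
```

```text
time: 15.85
tool_pos: [0.5705, 0.0664, 0.0246]
ee_rot: [-3.141, -0.001, 2.172]
wrist_force: [-0.4, -0.1, -0.4]
width: 0.0562
finger_force: 0.0
time: 16.35
tool_pos: [0.5584, 0.0845, 0.0247]
ee_rot: [-3.142, -0.001, 2.171]
wrist_force: [1.1, 0.8, 0.2]
width: 0.0564
finger_force: 0.0
824 box shelf mm [ 62.9 -44.4] [94.3 37.9] ang 9.8 lo [ 14.8 -56.9] hi [107.6 -18.2]
tool shelf mm [5.8 0.5] yaw rel 0.2
102 box shelf mm [105.6  31.8] [30.8 20.3] ang 57.6 lo [89.1 13.6] hi [106.8  49.6]
tool shelf mm [5.5 0.5] yaw rel 0.19
time: 16.75
tool_pos: [0.5567, 0.0869, 0.0247]
ee_rot: [3.142, 0.0, 2.171]
wrist_force: [0.5, -0.6, -0.7]
width: 0.0562
finger_force: 0.4
time: 16.95
tool_pos: [0.5556, 0.0886, 0.0247]
ee_rot: [3.142, -0.0, 2.171]
wrist_force: [0.5, -0.7, 0.5]
width: 0.0562
finger_force: 0.5
839 box shelf mm [ 66.6 -38.8] [92.5 36.9] ang 2.1 lo [ 20.5 -56.8] hi [112.3 -18.7]
tool shelf mm [11.   0.5] yaw rel 0.17
72 box shelf mm [104.4  29.8] [29.  15.3] ang 85.4 lo [96.3 14.8] hi [112.1  43.8]
tool shelf mm [11.   0.5] yaw rel 0.17
```

```bash
python3 -m handwheel '[[[0,0,0],[-0.022,0.033,0],0.4],[[0,0,0],[-0.022,0.033,0],0.4],[[0,0,0],[0,0,0],0.4]]'
python3 -m handwheel '[[[0,0,0],[-0.011,0.017,0],0.4],[[0,0,0],[0,0,0],0.4]]'
python3 -m handwheel '[[[0,0,0],[-0.011,0.017,0],0.4],[[0,0,0],[0,0,0],0.4]]'
python3 -c "from m import *;look('f1')"
```

```text
time: 17.35
tool_pos: [0.5533, 0.0922, 0.0247]
ee_rot: [3.142, -0.0, 2.171]
wrist_force: [0.2, -0.2, -1.0]
width: 0.0562
finger_force: 0.4
time: 17.55
tool_pos: [0.5528, 0.0928, 0.0247]
ee_rot: [3.142, -0.0, 2.171]
wrist_force: [-0.1, -0.7, -0.9]
width: 0.0567
finger_force: 0.5
time: 17.75
tool_pos: [0.5525, 0.0932, 0.0247]
ee_rot: [-3.142, 0.001, 2.17]
wrist_force: [1.7, -1.4, -0.5]
width: 0.0562
finger_force: 1.4
840 box shelf mm [ 70.6 -39.2] [90.2 36. ] ang 1.2 lo [ 25.7 -56.9] hi [115.9 -20.3]
tool shelf mm [16.5  0.5] yaw rel 0.16
```

```bash
for i in 1; do python3 -m handwheel '[[[0,0,0],[-0.011,0.017,0],0.4],[[0,0,0],[0,0,0],0.4],[[0,0,0],[0,0,0],0.4]]'; done
python3 -m handwheel '[[[0,0,0],[-0.011,0.017,0],0.4],[[0,0,0],[0,0,0],0.4],[[0,0,0],[0,0,0],0.4]]'
python3 -m handwheel '[[[0,0,0],[-0.011,0.017,0],0.4],[[0,0,0],[0,0,0],0.4],[[0,0,0],[0,0,0],0.4]]'
```

```text
time: 18.1
tool_pos: [0.5525, 0.0931, 0.0248]
ee_rot: [-3.142, 0.003, 2.17]
wrist_force: [1.8, -4.9, -0.6]
width: 0.0562
finger_force: 2.7
time: 18.4
tool_pos: [0.5524, 0.0932, 0.025]
ee_rot: [-3.142, 0.004, 2.17]
wrist_force: [3.8, -6.8, -1.2]
width: 0.0565
finger_force: 3.7
time: 18.7
tool_pos: [0.5524, 0.0932, 0.0251]
ee_rot: [3.142, 0.006, 2.17]
wrist_force: [4.5, -8.7, -1.2]
width: 0.0565
finger_force: 4.7
```

The box is firmly seated: the force has risen to 10 N with no more motion. I'll retreat straight back, raise and check.

```bash
python3 -m handwheel '[[[0,0,0],[0.056,-0.083,0],0.4],[[0,0,0],[0.112,-0.166,0],0.4],[[0,0,0],[0.168,-0.25,0],0.4],[[0,0,0],[0.168,-0.25,0],0.4],[[0,0,0],[0,0,0],0.4]]'
python3 -m handwheel '[[[0,0,0],[0,0,0.6],0.4],[[0,0,0],[0,0,0.8],0.4],[[0,0,0],[0,0,0.8],0.4],[[0,0,0],[0,-0.9,0],0.4],[[0,0,0],[0,-0.9,0],0.4]]'
python3 -m handwheel '[[[0,0,0],[0,-0.9,0],0.4],[[0,0,0],[0,-0.9,0],0.4],[[0,0,0],[0,-0.9,0],0.4],[[0,0,0],[0,0,0],0.4],[[0,0,0],[0,0,0],0.4]]'
python3 -c "from m import *;look('g1','top',.042,.058);
import cv2;p=cv2.imread('pics/g1.png');cv2.imwrite('pics/g1c.png',cv2.resize(p[150:390,100:420],None,fx=2.5,fy=2.5))"
```

```text
time: 19.2
tool_pos: [0.5772, 0.0568, 0.0247]
ee_rot: [3.141, 0.001, 2.168]
wrist_force: [0.1, 0.3, 0.1]
width: 0.0565
finger_force: 0.0
time: 19.7
tool_pos: [0.5772, -0.0312, 0.1373]
ee_rot: [3.138, 0.003, 2.174]
wrist_force: [0.4, 0.1, -1.2]
width: 0.0565
finger_force: 0.0
time: 20.2
tool_pos: [0.5756, -0.1671, 0.1343]
ee_rot: [3.141, -0.001, 2.168]
wrist_force: [0.3, -0.5, 0.3]
width: 0.0569
finger_force: 0.0
2770 box shelf mm [70.4  0.1] [ 91.1 110. ] ang 0.2 lo [ 25.  -54.9] hi [116.   55.2]
tool shelf mm [-210.9  126.9] yaw rel 0.13
```

View pics/g1c.png

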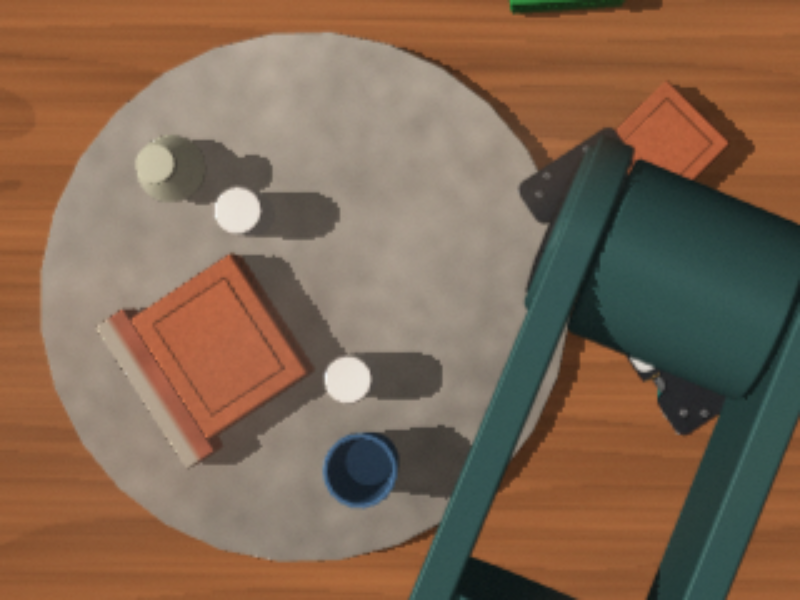

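The box in the crop sits squarely against the bar (crop (220,345), bar (155,390)): measured (70.4, 0.1) mm against a target of (71, 0), yaw 0.2°. The vase (170,168) and cup (360,470) are where they were, and the gripper is clear.

```bash
python3 -c "from bench import robot;print(robot.close_job())"
```

```text
the job is handed in; nothing more can be done
None
```

The clay box was pushed through the gap and rests squarely against the brick bar, within about 1 mm and 0.2° of home; the cup and vase show unmoved in the last picture, the arm never worked near the jar, and the job is handed in at about 20 s.

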